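Put the jar away in the topping chest with the unmarked catch

TASK

Put the glass jar away in the steel topping chest: slide the cover open, stand the jar gently upright on the floor of the well, let go of it, and slide the cover fully shut again. The cover may or may not be locked: its black sliding catch is unmarked and only trying the cover tells, so if the cover is held, slide the catch to the other end of its travel and try again. Leave the salt crock, the tray and the bench scraper where they are, and do not tip the jar over.

Things in the scene. Friction and masses are not known exactly. Their poses are not given: they have to be found in the camera images.
- chest: low stainless chest fixed on the counter, 230 (x) by 330 (y) by 105 mm high. Origin: centre of its underside, x and y along its sides, z up. Its -y half is a well with a sliding cover, inside 218 (x) by 150 (y) mm, from y = -159 to -9 mm, floor 6 mm above the origin. Its +y half is a fixed dark deck, y = -3 to +165 mm, top at 105 mm; the cover slides away under it
- cover (a joint): how far the aluminium cover of the well is slid open, towards the chest's +y, in m: 0 shut (stop), 0.112 fully open (stop; well then free from y = -159 to -50 mm). Moves with about 3 N and stays where left. Top of the cover 98 mm, underside 92 mm above the counter. If the hidden tongue holds it, it moves only 2 to 4 mm and stops hard
- cover_grip (a point): point on the centre line of the cover's upright red handle, 20 mm above the cover's top and 10 mm below the handle's top. The handle is 14 mm (chest x) by 32 mm (chest y), 30 mm high; with the cover shut this point is at x = 0, y = -135 mm, 118 mm up in the chest's frame. Axes as the chest's
- catch (a joint): place of the catch in its track on the deck, in m: 0 at its -x end, 0.030 at its +x end (chest's x). It starts within 6 mm of the -x end, slides with about 3 N and stays where left. Its tongue, hidden under the deck, may hold the cover at one end; which one varies and nothing shows it. If the cover is held, it is free with the catch fully at the other end
- catch_grip (a point): point on the centre line of the catch's upright black thumb-piece with a white stripe, 20 mm (chest x) by 18 mm (chest y), 29 mm high above the deck's top; point 8 mm below its top. In the chest's frame it is at y = +40 mm, 126 mm up, x = -15 mm with the catch at 0. Axes as the chest's
- jar: green glass jar with spring-clip lid, 54 mm in diameter, 77 mm high over the clip, 0.26 kg, standing on the counter. Origin: centre of its underside, z up; the straight glass side reaches to 62 mm
- crock: open blue ceramic salt crock, 100 mm in diameter, 88 mm high; bystander. Origin: centre of its underside
- tray: aluminium tray with rolled edges, 180 by 260 mm, 25 mm high; bystander. Origin: centre of its underside
- scraper: bench scraper with wooden handle lying flat in the tray, about 102 by 150 mm, 24 mm high; bystander. Origin: near its middle, on its underside
Things that resemble listed ones, but are neither listed nor needed, are in the scene too. Of the things shaped like the jar, the green one is meant.

How it is judged:
On the way, in this order (a step that is already met when the one before it is completed fails the run):
1. the cover is slid open by more than 60 mm (value of joint cover above 0.06 m), for 0.2 s.
2. the jar stands upright on the floor of the open well, let go (z of jar in the frame of chest below 0.012 m and x of jar in the frame of chest between -0.085 and 0.085 m and y of jar in the frame of chest between -0.134 and -0.034 m and angle between jar's own z axis and vertical below 0.12 rad and contact force between the fingers and jar below 0.3 N), for 0.2 s.
At the end, for the whole second after the job is handed in: The jar stands upright (within 0.12 rad) and at rest on the floor of the chest's well, the cover is shut to within 6 mm of its stop, and the crock, the tray and the scraper are within 25 mm of where they were. The catch may be left at either end (value of joint cover below 0.006 m and z of jar in the frame of chest between 0 and 0.012 m and x of jar in the frame of chest between -0.085 and 0.085 m and y of jar in the frame of chest between -0.134 and -0.034 m and angle between jar's own z axis and vertical below 0.12 rad and linear speed of jar below 0.02 m/s and distance of each of crock, tray, scraper from where it was at the start of the episode below 0.025 m); the robot touches nothing.
It fails at once if the crock, the tray or the bench scraper is moved by more than 25 mm (distance of any of crock, tray, scraper from where it was at the start of the episode above 0.025 m).
It fails at once if the jar is tipped by more than 0.6 rad (angle between jar's own z axis and vertical above 0.6 rad).
It fails at once if the jar is dropped into the well (moves faster than 0.6 m/s below the chest's rim) (linear speed of jar above 0.6 m/s and z of jar in the frame of chest below 0.085 m and x of jar in the frame of chest between -0.115 and 0.115 m and y of jar in the frame of chest between -0.165 and 0 m).
It also fails if it takes over 72 s, if anything falls off the work surface, if the arm or the gripper's body presses on something with over 40 N, if the wrist force passes 120 N, or if a joint passes its speed limit or range.

ROBOT

A 7-joint arm with a two-finger parallel gripper is mounted at the origin on the work surface. World frame = base frame: x ahead of the robot, y to its left, z up, the work surface at z = 0. Lengths are in m, angles in rad, forces in N, time in s.
With the tool pointing down it reaches from about 0.4 to 0.85 m from the base axis. Payload 10.4 kg.
Tool frame: the origin (TCP) lies midway between the tips of the shut fingers; the grasp point (between the pads) lies 19 mm behind it (manip.pinch_z is the distance from the TCP to the grasp point, in m); y points along the fingers, x is the direction in which the jaws open and shut, and the axes are right-handed (so a half turn about y gives the same grasp; the last joint's range is limited). The gripper opens to 85 mm and grips with 20 to 120 N. Pads are 22 mm wide; open, the fingers measure 114 mm over their backs; the gripper's body (76 mm by 85 mm) begins 54 mm behind the grasp point. The pads swing forward as they close: fully open they stand 13 mm farther back than shut.
Start: joints at [1.156, 0.332, -0.065, 1.46, 0.022, 1.35, -0.088], TCP at [0.239, -0.578, 0.231] pointing down, gripper open.
Joint ranges: [-2.6, 2.6], [-0.5, 2.12], [-1.47, 1.34], [0.16, 2.42], [-1.27, 4.41], [0.06, 2.06], [-2.6, 2.6]. Speed limits (rad/s): [2.22, 2.22, 2.79, 2.79, 3.14, 3.14, 3.14].

INTERFACE

Orientations are given as a unit quaternion [x, y, z, w].
In Python, from workcell import manip gives the robot as it stands.
- The arm moves only by the shell command python3 -m pendant 'ROWS' [OPENING] [FORCE]. ROWS is a JSON object of lists of equal length, an entry for each row: "offset": the shift along the tool's x, y, z scaled (see below), a list of three; "turn": the turn, a rotation vector about the tool's x, y, z scaled (see below), a list of three. A call has 1 to 12 rows; each row is the pose to reach, as a shift and turn from the pose measured when the call began, along the tool's axes at that moment; what a row does not reach only later rows make up. The controller multiplies each number of a shift by 200 mm and each number of a turn by 45 degrees. A row lasts 1/8 s, in which the tool goes at most 62.5 mm and 10.7 degrees, less where a joint would pass 70% of its speed; a pose out of reach is approached as far as the arm can. A call with a number of a shift or a turn outside -1 to 1 is refused whole. A call with a gripper value outside its range is refused whole. OPENING is the opening in per cent of the stroke, from 0 (shut) to 100 (fully open), set as the call begins (- or left out, the last holds). The fingers move at their own pace and stop on an object; FORCE is the grip in N (left out, the last holds). Time passes only in rows, so rows that repeat a pose let the fingers close. It gives the time, the measured TCP pose, the force and the opening at its end, in the units of the state.
- manip.get_obs(): the state, without advancing time (a new reading comes with each control period).
- manip.camera(name): name is "scene" or "top" or "wrist"; returns (picture, depth): 400x640x3 uint8, red, green, blue; 400x640 float32, m along the optical axis (not along the pixel's ray), 0 where there is no reading.
- manip.camera_model(name): a dict with "intrinsics" (3x3 intrinsics, pixels), "R" (3x3) and "t" (3): a world point X has camera coordinates R X + t; the wrist camera has in their place "tool_from_camera" (4x4, takes a point from camera to tool coordinates, whose origin is the TCP and whose axes are the tool frame's). Camera axes: x right, y down, z forward; pixel columns grow to the right and rows downward; lengths in m; the calibration is good to about 2 mm. A picture is of the moment at which its call begins: read the wrist's pose just before it. camera_model takes no time and is no camera call.
- manip.hand_in(): hands the job in, once; it reports no verdict.
The state is a dict: "clock": time; "joint_pos": joint angles; "joint_velocities": joint speeds; "tau": joint torques, N m; "position": TCP position; "ee_rot": TCP orientation; "ft_force": force on the tool from outside, world axes, zero at the start; "torque": the same for the moment, N m; "grip_width": opening from 0.0 (shut) to 1.0 (fully open).
Only numpy, scipy, OpenCV 4.12 (cv2) and the standard library are available. Lean on these libraries where they do the work, as an engineer would, in place of code of your own. Each camera call takes 0.05 s, during which the arm holds its last target. There are 200 camera calls.

## Working session

There is one attempt and no reset: what is moved stays moved. The work goes in short steps, Python scripts to look and compute and a shell command to move; the robot and the scene stay as the last step left them, time stands still between calls to the robot, and variables do not carry over. Pictures are saved under pics/ and viewed, about 8 in all and at most 12, crops included, and the job is handed in when it is done.

```bash
ls; mkdir -p pics; python3 - <<'E'
from workcell import manip
import cv2, numpy as np
o=manip.get_obs(); print(o['clock'],o['position'],o['ee_rot'],o['grip_width'],manip.pinch_z)
for n in ['scene','top']:
    p,d=manip.camera(n); cv2.imwrite(f'pics/{n}0.png',p[:,:,::-1]); np.savez(f'pics/{n}0.npz',p=p,d=d)
    m=manip.camera_model(n); print(n,m)
print(manip.camera_model('wrist'))
E
```

```text
pics
0.0 [ 0.23852484 -0.5772936   0.23050506] [-0.58749926  0.3935256  -0.39268539  0.58803096] 1.0040267193689623 0.0187
scene {'intrinsics': array([[390.28337882,   0.        , 321.16044974],
       [  0.        , 390.28337882, 192.88582626],
       [  0.        ,   0.        ,   1.        ]]), 'R': array([[-0.73116081,  0.68220282,  0.00178496],
       [ 0.54713371,  0.58795736, -0.59577752],
       [-0.40749058, -0.43463256, -0.80314754]]), 't': array([ 0.37317694, -0.26714083,  1.41819375])}
top {'intrinsics': array([[405.44174308,   0.        , 325.66182033],
       [  0.        , 405.44174308, 201.37951843],
       [  0.        ,   0.        ,   1.        ]]), 'R': array([[ 0.00373852, -0.99966763,  0.02550803],
       [-0.99583098, -0.0060466 , -0.091017  ],
       [ 0.09114099, -0.02506141, -0.9955226 ]]), 't': array([0.04238454, 0.58759135, 1.25524767])}
{'intrinsics': array([[333.13951377,   0.        , 317.93774756],
       [  0.        , 333.13951377, 198.54938089],
       [  0.        ,   0.        ,   1.        ]]), 'tool_from_camera': array([[ 9.99999563e-01,  4.38144081e-04,  8.25860560e-04,
        -5.77493897e-04],
       [-6.63852341e-04, -2.89210112e-01,  9.57265413e-01,
        -1.42278556e-01],
       [ 6.58267400e-04, -9.57265543e-01, -2.89209695e-01,
         7.22437231e-02],
       [ 0.00000000e+00,  0.00000000e+00,  0.00000000e+00,
         1.00000000e+00]])}
```

View pics.

View pics/top0.png

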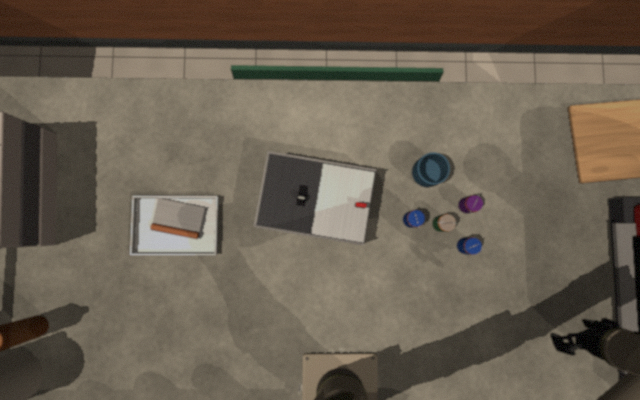

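View pics/scene0.png

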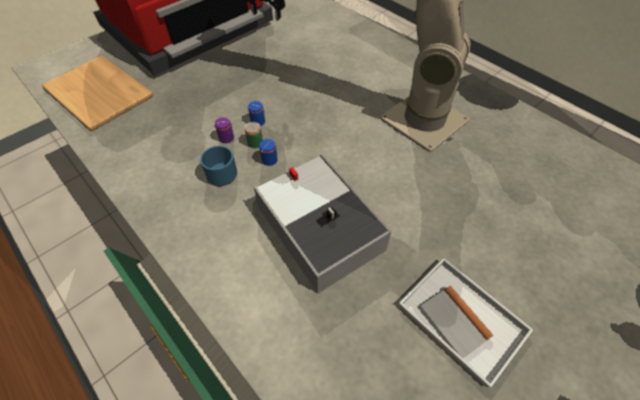

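Top view: chest with the dark deck on the left and the well on the right, red handle at (361,205) and catch at (302,195). Jar-like candidates are blue (415,218), green (446,223), purple (472,203) and blue (470,245). The green one is chosen. The crock is at (432,169) and the tray at (174,225).

```bash
cat > h.py <<'E'
import numpy as np, cv2
from workcell import manip
from scipy.spatial.transform import Rotation as Ro
def ray(n,uv,z,o=None):
    """pixel -> world point on plane z"""
    m=manip.camera_model(n); K=m['intrinsics']
    dc=np.linalg.inv(K)@np.array([uv[0],uv[1],1.])
    if n=='wrist':
        T=m['tool_from_camera']; Rw=Ro.from_quat(o['ee_rot']).as_matrix()
        d=Rw@T[:3,:3]@dc; c=Rw@T[:3,3]+o['position']
    else:
        c=-m['R'].T@m['t']; d=m['R'].T@dc
    return c+d*(z-c[2])/d[2]
def cloud(n,d,o=None):
    """depth picture -> HxWx3 world points"""
    m=manip.camera_model(n); K=m['intrinsics']
    v,u=np.mgrid[0:d.shape[0],0:d.shape[1]]
    P=np.stack([(u-K[0,2])/K[0,0]*d,(v-K[1,2])/K[1,1]*d,d],-1)
    if n=='wrist':
        T=m['tool_from_camera']; P=P@T[:3,:3].T+T[:3,3]
        return P@Ro.from_quat(o['ee_rot']).as_matrix().T+o['position']
    return (P-m['t'])@m['R']
E
python3 - <<'E'
from h import *
for n in ['top','scene']:
    z=np.load(f'pics/{n}0.npz'); p,d=z['p'],z['d']; P=cloud(n,d)
    hsv=cv2.cvtColor(p,cv2.COLOR_RGB2HSV)
    roi={'top':(slice(140,270),slice(240,500)),'scene':(slice(85,290),slice(190,395))}[n]
    M=np.zeros(d.shape,bool);M[roi]=True
    for nm,lo,hi,s in [('red',0,6,150),('green',40,85,60),('blue',112,128,120),('crock',98,111,80),('purple',135,160,80)]:
        m=((hsv[...,0]>=lo)&(hsv[...,0]<=hi)&(hsv[...,1]>s)&M).astype(np.uint8)
        k,l,st,c=cv2.connectedComponentsWithStats(m)
        for i in range(1,k):
            if st[i,4]>12:
                q=P[l==i]; top=q[q[:,2]>q[:,2].max()-.012]
                print(n,nm,c[i].round(1),st[i,4],'med',np.median(q,0).round(3),'zmax',q[:,2].max().round(3),'topmean',top.mean(0).round(3),'min',q.min(0).round(3),'max',q.max(0).round(3))
    # chest top by height
    m=((P[...,2]>.088)&(P[...,2]<.115)&M&(d>0)).astype(np.uint8)
    k,l,st,c=cv2.connectedComponentsWithStats(m); i=1+np.argmax(st[1:,4])
    q=P[l==i]; r=cv2.minAreaRect((q[:,:2]*1000).astype(np.float32)); print(n,'chest',st[i,4],r,cv2.boxPoints(r).round(0).tolist())
    # catch : high things above deck
    m=((P[...,2]>.117)&(P[...,2]<.14)&M&(d>0)).astype(np.uint8)
    k,l,st,c=cv2.connectedComponentsWithStats(m)
    for i in range(1,k): q=P[l==i]; print(n,'high',c[i].round(1),st[i,4],q.mean(0).round(3),q.min(0).round(3),q.max(0).round(3))
    c0={'top':(330,130),'scene':(190,80)}[n]
    crop=p[c0[1]:c0[1]+150,c0[0]:c0[0]+200]
    if n=='top': cv2.imwrite('pics/crop.png',cv2.resize(p[145:260,250:500],None,fx=3.2,fy=3.2,interpolation=cv2.INTER_CUBIC)[:,:,::-1])
E
```

```text
top red [360.7 204.5] 36 med [ 0.57  -0.054  0.128] zmax 1.302 topmean [0.471 0.077 1.302] min [ 0.471 -0.067  0.123] max [0.574 0.077 1.302]
top green [435.5 224.1] 50 med [ 0.517 -0.299  0.036] zmax 0.054 topmean [ 0.515 -0.3    0.048] min [ 0.498 -0.309  0.015] max [ 0.54  -0.296  0.054]
top crock [431.  169.7] 728 med [ 0.691 -0.295  0.015] zmax 1.302 topmean [0.471 0.077 1.302] min [ 0.471 -0.327  0.   ] max [0.732 0.077 1.302]
top crock [416.2 217.4] 134 med [ 0.534 -0.229  0.076] zmax 1.302 topmean [0.471 0.077 1.302] min [ 0.471 -0.273  0.002] max [0.558 0.077 1.302]
top crock [460.6 244.9] 39 med [ 0.455 -0.376  0.037] zmax 1.302 topmean [0.471 0.077 1.302] min [ 0.433 -0.385  0.022] max [0.471 0.077 1.302]
top crock [473.2 245.4] 133 med [ 0.453 -0.402  0.076] zmax 0.083 topmean [ 0.451 -0.402  0.076] min [ 0.431 -0.425  0.069] max [ 0.474 -0.38   0.083]
top purple [474.3 202.8] 200 med [ 0.581 -0.409  0.076] zmax 0.084 topmean [ 0.581 -0.409  0.076] min [ 0.559 -0.465  0.   ] max [ 0.613 -0.383  0.084]
top purple [462.7 205.6] 65 med [ 0.574 -0.385  0.039] zmax 1.302 topme
[... 1302 characters left out ...]
-0.33   0.002] max [0.997 0.519 0.979]
scene crock [268.7 158.1] 155 med [ 0.547 -0.207  0.033] zmax 0.06 topmean [ 0.544 -0.21   0.052] min [ 0.519 -0.24   0.006] max [ 0.559 -0.2    0.06 ]
scene purple [223.9 130.1] 292 med [ 0.588 -0.394  0.054] zmax 0.979 topmean [0.997 0.519 0.979] min [ 0.559 -0.431  0.002] max [0.997 0.519 0.979]
scene chest 8725 ((589.7294921875, 79.31761932373047), (330.87158203125, 232.447021484375), 80.71818542480469) [[448.0, -65.0], [678.0, -103.0], [731.0, 224.0], [502.0, 261.0]]
scene high [293.3 171.6] 62 [ 0.571 -0.052  0.126] [ 0.559 -0.071  0.117] [ 0.577 -0.038  0.132]
scene high [330.9 211.8] 69 [0.59  0.122 0.131] [0.578 0.112 0.117] [0.598 0.131 0.138]
```

View pics/crop.png

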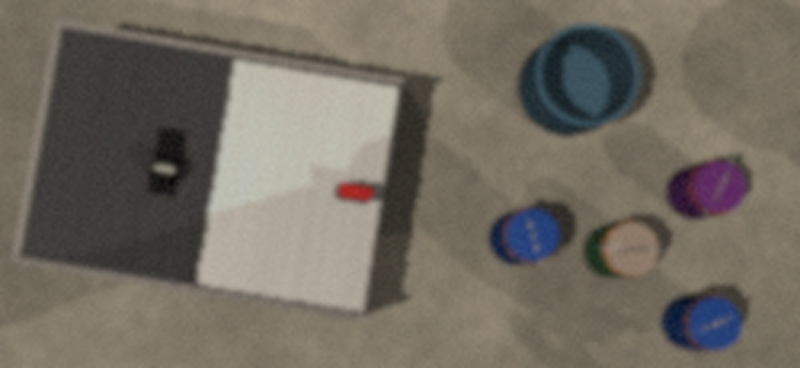

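The crop confirms the choice: the green-bodied jar with the pale lid is at about (447,222) in the full picture, with blue jars to its left and lower right and the purple one at upper right. The chest fit is consistent with the handle and catch positions. I'll refine the jar and compute the first move.

```bash
cat > need.py <<'E'
import sys; from h import *
# usage: need.py x y z jawyaw_deg : TCP target, in units of the moves, from here
CH=np.array([.5905,.0794]); YAW=np.deg2rad(-9.28); C,S=np.cos(YAW),np.sin(YAW)
def chest(x,y): return CH+[C*x-S*y,S*x+C*y]
def need(x,y,z,jaw):
    o=manip.get_obs(); R=Ro.from_quat(o['ee_rot']).as_matrix()
    off=R.T@(np.array([x,y,z])-o['position'])/.2
    best=None
    for j in (jaw,jaw+180):
        a=np.deg2rad(j); X=np.array([np.cos(a),np.sin(a),0]); Y=np.array([0,0,-1.]); T=np.stack([X,Y,np.cross(X,Y)],1)
        v=Ro.from_matrix(R.T@T).as_rotvec(degrees=True)/45
        if best is None or np.linalg.norm(v)<np.linalg.norm(best): best=v
    print('t',round(o['clock'],2),'pos',o['position'].round(4),'q7',o['joint_pos'][6].round(2),'off',off.round(3),'turn',best.round(3),'F',o['ft_force'].round(1),'w',round(o['grip_width'],3))
    xy=o['position'][:2]-CH; print('in chest',(np.array([C*xy[0]+S*xy[1],-S*xy[0]+C*xy[1]])*1000).round(1))
if __name__=='__main__':
    a=sys.argv[1:]
    if a[0]=='c': p=chest(float(a[1]),float(a[2])); need(*p,float(a[3]),float(a[4]))
    else: need(*map(float,a))
E
python3 - <<'E'
from h import *
for n in ['top','scene']:
    z=np.load(f'pics/{n}0.npz'); p,d=z['p'],z['d']; P=cloud(n,d)
    for nm,c in [('green',(.525,-.325)),('blue1',(.534,-.229)),('blue2',(.452,-.401)),('purple',(.581,-.409))]:
        m=(np.hypot(P[...,0]-c[0],P[...,1]-c[1])<.04)&(P[...,2]>.06)&(P[...,2]<.09); q=P[m]
        (x,y),r=cv2.minEnclosingCircle((q[:,:2]*1000).astype(np.float32)); vu=np.argwhere(m).mean(0)
        print(n,nm,len(q),'mean',q.mean(0).round(4),'circ',round(x),round(y),round(r),'px',vu[::-1].round(1))
E
python3 need.py c 0 -0.135 0.16 -9.28
```

```text
top green 251 mean [ 0.5204 -0.3212  0.0744] circ 520 -322 29 px [446.1 222.5]
top blue1 245 mean [ 0.5333 -0.2253  0.0746] circ 534 -228 28 px [414.8 218.1]
top blue2 261 mean [ 0.4501 -0.3982  0.0745] circ 451 -400 29 px [471.8 245.8]
top purple 255 mean [ 0.5803 -0.4065  0.0746] circ 581 -409 28 px [473.2 203.1]
scene green 194 mean [ 0.5223 -0.318   0.0738] circ 520 -323 28 px [252.6 128.4]
scene blue1 210 mean [ 0.5351 -0.2229  0.0741] circ 531 -228 29 px [267.6 145.7]
scene blue2 174 mean [ 0.4519 -0.3959  0.0735] circ 449 -402 31 px [255.3 107. ]
scene purple 196 mean [ 0.5816 -0.4041  0.0735] circ 579 -410 29 px [222.6 123.6]
t 0.1 pos [ 0.2386 -0.5773  0.2306] q7 -0.09 off [-1.788  0.355  2.525] turn [-1.000e-03 -1.295e+00 -1.000e-03] F [-0.3 -0.6  0.7] w 1.002
in chest [-241.4 -704.9]
```

```bash
python3 -m pendant '{"offset":[[-0.7,0,1],[-0.7,0,1],[-0.7,0,1],[-0.7,0,1],[-0.7,0,1],[-0.7,0,1]],"turn":[[0,0,0],[0,-0.2,0],[0,-0.4,0],[0,-0.6,0],[0,-0.8,0],[0,-0.9,0]]}' 60 60; python3 need.py c 0 -0.135 0.16 -9.28
```

```text
clock: 0.85
position: [0.3702, -0.3708, 0.2306]
ee_rot: [-0.688, 0.164, -0.163, 0.688]
ft_force: [-0.5, -0.7, -0.1]
grip_width: 0.598
t 0.85 pos [ 0.3702 -0.3708  0.2306] q7 0.2 off [0.174 0.354 1.862] turn [-0.001 -0.388 -0.002] F [-0.5 -0.7 -0.1] w 0.598
in chest [-144.8 -479.8]
```

```bash
python3 -m pendant '{"offset":[[0.05,0,0.3],[0.08,0,0.6],[0.1,0,0.9],[0.1,0,1],[0.1,0,1]],"turn":[[0,-0.1,0],[0,-0.2,0],[0,-0.3,0],[0,-0.388,0],[0,-0.388,0]]}'; python3 need.py c 0 -0.135 0.16 -9.28
```

```text
clock: 1.48
position: [0.4783, -0.2002, 0.2305]
ee_rot: [-0.704, 0.057, -0.056, 0.705]
ft_force: [0.3, -0.9, -0.7]
grip_width: 0.599
t 1.48 pos [ 0.4783 -0.2002  0.2305] q7 0.1 off [0.331 0.353 0.794] turn [-0.002  0.003 -0.002] F [ 0.3 -0.9 -0.7] w 0.599
in chest [ -65.7 -294. ]
```

```bash
python3 -m pendant '{"offset":[[0.11,0,0.25],[0.22,0,0.5],[0.33,0,0.75],[0.331,0.1,0.794],[0.331,0.25,0.794],[0.331,0.25,0.794]],"turn":[[0,0,0],[0,0,0],[0,0,0],[0,0,0],[0,0,0],[0,0,0]]}' 50; python3 need.py c 0 -0.135 0.104 -9.28; python3 - <<'E'
from h import *
o=manip.get_obs(); p,d=manip.camera('wrist'); cv2.imwrite('pics/w1.png',p[:,:,::-1]); np.savez('pics/w1.npz',p=p,d=d)
P=cloud('wrist',d,o); hsv=cv2.cvtColor(p,cv2.COLOR_RGB2HSV)
m=((hsv[...,0]<8)|(hsv[...,0]>174))&(hsv[...,1]>140)&(P[...,2]>.11)&(P[...,2]<.14)&(d>0)
q=P[m]; t=q[q[:,2]>.123]; print(len(q),q.min(0),q.max(0),'top mean',t.mean(0)); r=cv2.minAreaRect((t[:,:2]*1000).astype(np.float32)); print(r)
E
```

```text
clock: 2.22
position: [0.5671, -0.0563, 0.1783]
ee_rot: [-0.704, 0.06, -0.055, 0.705]
ft_force: [-0.2, -0.2, 0.1]
grip_width: 0.504
t 2.23 pos [ 0.5671 -0.0563  0.1783] q7 -0.27 off [0.008 0.371 0.013] turn [-0.    -0.001 -0.008] F [-0.2 -0.2  0.1] w 0.504
in chest [  -1.2 -137.7]
1003 [ 0.55991224 -0.07057515  0.11715043] [ 0.57635617 -0.03823251  0.12957052] top mean [ 0.56826966 -0.05368452  0.12739379]
((568.2979736328125, -54.438331604003906), (31.277328491210938, 12.67344856262207), 80.59406280517578)
```

View pics/w1.png

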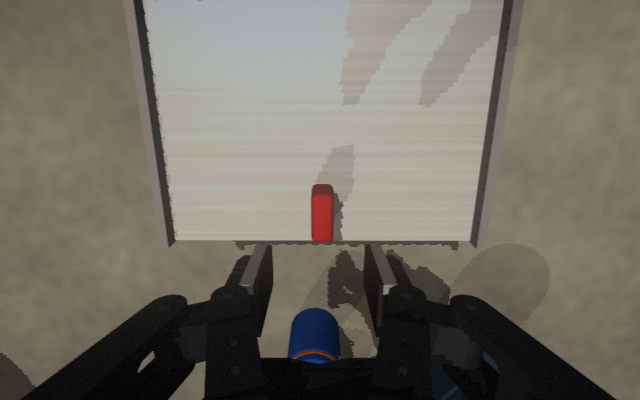

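The wrist picture shows the red handle at (322,212), centred between the open fingers. It measures (0.568,-0.054), top at 0.128, as predicted. Descending to grip it.

```bash
python3 -m pendant '{"offset":[[0.007,0.1,0.012],[0.007,0.25,0.012],[0.007,0.37,0.012],[0.007,0.37,0.012]],"turn":[[0,0,0],[0,0,0],[0,0,0],[0,0,0]]}' 50; python3 -m pendant '{"offset":[[0,0,0],[0,0,0],[0,0,0],[0,0,0]],"turn":[[0,0,0],[0,0,0],[0,0,0],[0,0,0]]}' 0 40;  python3 need.py c 0 -0.125 0.104 -9.28
```

```text
clock: 2.78
position: [0.5685, -0.0544, 0.1046]
ee_rot: [-0.704, 0.06, -0.056, 0.705]
ft_force: [0.1, 0.5, -0.3]
grip_width: 0.496
clock: 3.28
position: [0.5695, -0.0548, 0.1058]
ee_rot: [-0.705, 0.059, -0.057, 0.705]
ft_force: [1.4, -1.7, 6.6]
grip_width: 0.148
t 3.27 pos [ 0.5695 -0.0548  0.1058] q7 -0.31 off [-0.004  0.009  0.054] turn [ 0.    -0.003 -0.005] F [ 1.4 -1.7  6.6] w 0.148
in chest [   0.9 -135.8]
```

```bash
python3 -m pendant '{"offset":[[0,-0.005,0.02],[0,-0.005,0.04],[0,-0.005,0.05],[0,-0.005,0.05]],"turn":[[0,0,0],[0,0,0],[0,0,0],[0,0,0]]}';  python3 need.py c 0 -0.023 0.1045 -9.28
```

```text
clock: 3.78
position: [0.571, -0.0451, 0.1059]
ee_rot: [-0.705, 0.06, -0.056, 0.705]
ft_force: [6.0, -1.3, -8.3]
grip_width: 0.154
t 3.77 pos [ 0.571  -0.0451  0.1059] q7 -0.33 off [-0.005  0.007  0.515] turn [ 0.    -0.003 -0.006] F [ 6.  -1.3 -8.3] w 0.154
in chest [   0.8 -126. ]
```

The cover moved about 10 mm with little lateral force, so it isn't locked. Opening it the rest of the way.

```bash
python3 -m pendant '{"offset":[[0,0.003,0.06],[0,0.003,0.14],[0,0.003,0.22],[0,0.003,0.3],[0,0.003,0.38],[0,0.003,0.44],[0,0.003,0.49],[0,0.003,0.5],[0,0.003,0.5]],"turn":[[0,0,0],[0,0,0],[0,0,0],[0,0,0],[0,0,0],[0,0,0],[0,0,0],[0,0,0],[0,0,0]]}';  python3 need.py c 0 -0.023 0.1045 -9.28; python3 - <<'E'
from h import *
p,d=manip.camera('scene'); cv2.imwrite('pics/s2.png',cv2.resize(p[80:300,180:460],None,fx=2.5,fy=2.5)[:,:,::-1])
E
```

```text
clock: 4.9
position: [0.5873, 0.0543, 0.1057]
ee_rot: [-0.704, 0.059, -0.056, 0.705]
ft_force: [-1.9, 1.1, 6.3]
grip_width: 0.156
t 4.9 pos [0.5873 0.0543 0.1057] q7 -0.52 off [-0.005  0.006  0.012] turn [-0.    -0.002 -0.006] F [-1.9  1.1  6.3] w 0.156
in chest [  0.9 -25.3]
```

View pics/s2.png

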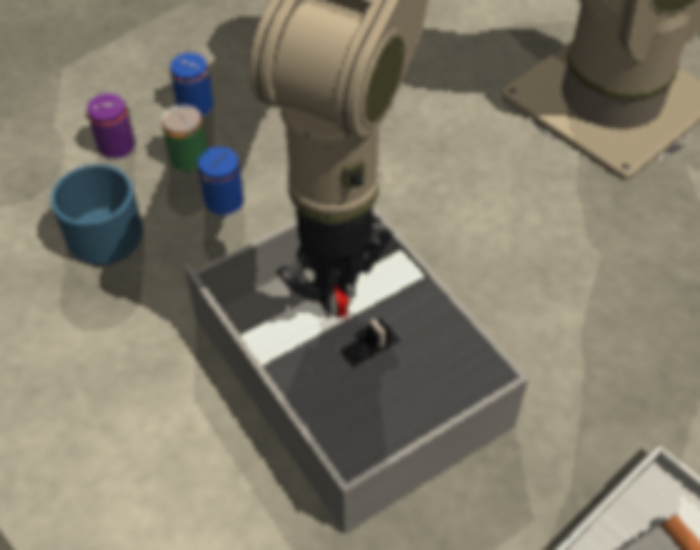

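The cover is open about 110 mm: in the crop the white strip of cover is beside the handle at (342,302) and the well is exposed. Releasing and lifting.

```bash
python3 -m pendant '{"offset":[[0,0,0],[0,0,0],[0,-0.1,0],[0,-0.3,0],[0,-0.4,0],[0,-0.4,0]],"turn":[[0,0,0],[0,0,0],[0,0,0],[0,0,0],[0,0,0],[0,0,0]]}' 50;  python3 need.py 0.520 -0.322 0.15 0
```

```text
clock: 5.7
position: [0.5886, 0.0543, 0.1878]
ee_rot: [-0.704, 0.058, -0.058, 0.705]
ft_force: [0.0, 0.7, -0.5]
grip_width: 0.5
t 5.7 pos [0.5886 0.0543 0.1878] q7 -0.48 off [-0.031  0.187 -1.913] turn [-0.001 -0.209 -0.001] F [ 0.   0.7 -0.5] w 0.5
in chest [  2.2 -25. ]
```

```bash
python3 -m pendant '{"offset":[[0,0,-0.3],[0,0,-0.6],[0,0,-0.9],[0,0,-1],[0,0,-1]],"turn":[[0,0,0],[0,-0.1,0],[0,-0.2,0],[0,-0.209,0],[0,-0.209,0]]}' 100;  python3 need.py 0.520 -0.322 0.15 0
```

```text
clock: 6.32
position: [0.555, -0.1449, 0.1865]
ee_rot: [-0.707, 0.002, -0.0, 0.708]
ft_force: [0.1, 0.8, -0.3]
grip_width: 0.998
t 6.33 pos [ 0.555  -0.1449  0.1865] q7 0.05 off [-0.171  0.182 -0.887] turn [-0.002 -0.004 -0.003] F [ 0.1  0.8 -0.3] w 0.998
in chest [   1.1 -227.1]
```

```bash
python3 -m pendant '{"offset":[[-0.05,0,-0.28],[-0.1,0.05,-0.56],[-0.15,0.1,-0.8],[-0.17,0.16,-0.885],[-0.17,0.18,-0.885]],"turn":[[0,0,0],[0,0,0],[0,0,0],[0,0,0],[0,0,0]]}' 100;  python3 need.py 0.520 -0.322 0.026 0;  python3 - <<'E'
from h import *
o=manip.get_obs(); p,d=manip.camera('wrist'); cv2.imwrite('pics/w3.png',p[:,:,::-1])
P=cloud('wrist',d,o); q=P[(d>0)&(np.hypot(P[...,0]-.52,P[...,1]+.322)<.045)&(P[...,2]>.06)&(P[...,2]<.09)]
print(len(q),q.mean(0).round(4),q.max(0),cv2.minEnclosingCircle((q[:,:2]*1000).astype(np.float32)))
E
```

```text
clock: 6.95
position: [0.5201, -0.3208, 0.1489]
ee_rot: [-0.706, 0.003, 0.0, 0.708]
ft_force: [0.2, -0.1, 0.8]
grip_width: 1.002
t 6.95 pos [ 0.5201 -0.3208  0.1489] q7 0.35 off [ 0.002  0.614 -0.008] turn [-0.004 -0.005 -0.005] F [ 0.2 -0.1  0.8] w 1.002
in chest [  -4.9 -406.3]
4455 [ 0.5187 -0.3214  0.0747] [ 0.5450992  -0.2944849   0.07891078] ((518.3475341796875, -324.2289123535156), 29.7545223236084)
```

View pics/w3.png

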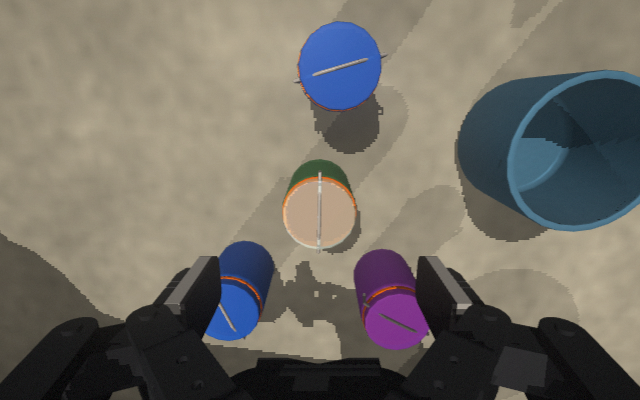

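The green jar's lid is centred at (320,212) with both fingers straddling free space, and the blue and purple neighbours stay outside the finger path. Descending and gripping.

```bash
python3 -m pendant '{"offset":[[0,0.2,-0.008],[0,0.4,-0.008],[0,0.55,-0.008],[0,0.61,-0.008],[0,0.61,-0.008]],"turn":[[0,0,0],[0,0,0],[0,0,0],[0,0,0],[0,0,0]]}' 100; python3 -m pendant '{"offset":[[0,0,0],[0,0,0],[0,0,0],[0,0,0],[0,0,0]],"turn":[[0,0,0],[0,0,0],[0,0,0],[0,0,0],[0,0,0]]}' 0 35;  python3 need.py 0.520 -0.322 0.2 0
```

```text
clock: 7.62
position: [0.521, -0.319, 0.0273]
ee_rot: [-0.706, 0.001, 0.001, 0.709]
ft_force: [-0.1, -0.6, -0.7]
grip_width: 0.998
clock: 8.25
position: [0.5218, -0.3191, 0.0289]
ee_rot: [-0.706, 0.001, 0.001, 0.708]
ft_force: [-2.2, 2.3, 6.4]
grip_width: 0.627
t 8.25 pos [ 0.5218 -0.3191  0.0289] q7 0.3 off [-0.011 -0.856 -0.012] turn [-0.004  0.001 -0.003] F [-2.2  2.3  6.4] w 0.627
in chest [  -3.6 -404.3]
```

```bash
python3 -m pendant '{"offset":[[0,-0.05,0],[0,-0.15,0],[0,-0.3,0],[0,-0.5,0],[0,-0.7,0],[0,-0.8,0],[0,-0.85,0],[0,-0.85,0]],"turn":[[0,0,0],[0,0,0],[0,0,0],[0,0,0],[0,0,0],[0,0,0],[0,0,0],[0,0,0]]}';  python3 need.py c -0.03 -0.106 0.2 -9.28
```

```text
clock: 9.25
position: [0.522, -0.3196, 0.1985]
ee_rot: [-0.706, 0.001, 0.001, 0.708]
ft_force: [1.3, 0.6, -2.7]
grip_width: 0.625
t 9.25 pos [ 0.522  -0.3196  0.1985] q7 0.36 off [ 0.11  -0.002  1.496] turn [-0.004  0.207 -0.003] F [ 1.3  0.6 -2.7] w 0.625
in chest [  -3.3 -404.8]
```

```bash
python3 -m pendant '{"offset":[[0,0,0.1],[0.02,0,0.25],[0.04,0,0.45],[0.06,0,0.65],[0.08,0,0.82],[0.1,0,0.94],[0.11,0,1],[0.11,0,1]],"turn":[[0,0,0],[0,0.03,0],[0,0.08,0],[0,0.12,0],[0,0.16,0],[0,0.2,0],[0,0.207,0],[0,0.207,0]]}';  python3 need.py c -0.03 -0.106 0.2 -9.28
```

```text
clock: 10.25
position: [0.5436, -0.1187, 0.1986]
ee_rot: [-0.704, 0.058, -0.055, 0.706]
ft_force: [-0.4, -0.0, -2.8]
grip_width: 0.623
t 10.25 pos [ 0.5436 -0.1187  0.1986] q7 -0.13 off [-0.078 -0.005  0.485] turn [-0.004  0.003 -0.005] F [-0.4 -0.  -2.8] w 0.623
in chest [ -14.3 -203. ]
```

Next I carry it over the well and take a look before lowering.

```bash
python3 -m pendant '{"offset":[[-0.02,0,0.1],[-0.04,0,0.22],[-0.06,0,0.35],[-0.078,0,0.45],[-0.078,0,0.485],[-0.078,0,0.485]],"turn":[[0,0,0],[0,0,0],[0,0,0],[0,0,0],[0,0,0],[0,0,0]]}';  python3 need.py c -0.03 -0.106 0.038 -9.28; python3 - <<'E'
from h import *
o=manip.get_obs(); p,d=manip.camera('wrist'); P=cloud('wrist',d,o)
s,_=manip.camera('scene'); 
cv2.imwrite('pics/w4.png',np.vstack([cv2.resize(p,(560,350)),cv2.resize(s[100:260,200:456],(400,250)).copy() if 0 else cv2.resize(s[120:260,210:434],(560,250))])[:,:,::-1])
hsv=cv2.cvtColor(p,cv2.COLOR_RGB2HSV); g=(hsv[...,0]>40)&(hsv[...,0]<85)&(hsv[...,1]>60)&(d>0)&(d<.3)
q=P[g]; print(len(q), q.min(0) if len(q) else '', q.max(0) if len(q) else '')
l=P[(d>0)&(P[...,2]>.20)&(np.hypot(P[...,0]-o['position'][0],P[...,1]-o['position'][1])<.03)]; l=l[l[:,2]<.27]; print('lid',len(l),l.mean(0),l[:,2].max())
E
```

```text
clock: 11.0
position: [0.5437, -0.0208, 0.1989]
ee_rot: [-0.704, 0.058, -0.055, 0.706]
ft_force: [0.1, -0.9, -3.5]
grip_width: 0.624
t 11.0 pos [ 0.5437 -0.0208  0.1989] q7 -0.31 off [ 0.003  0.804 -0.   ] turn [-0.004  0.002 -0.005] F [ 0.1 -0.9 -3.5] w 0.624
in chest [ -30.  -106.4]
5745 [ 0.48166538 -0.03925046  0.17184568] [0.6075786  0.00084061 0.29209907]
lid 19441 [ 0.54445154 -0.01389739  0.23905327] 0.26999733285321337
```

View pics/w4.png

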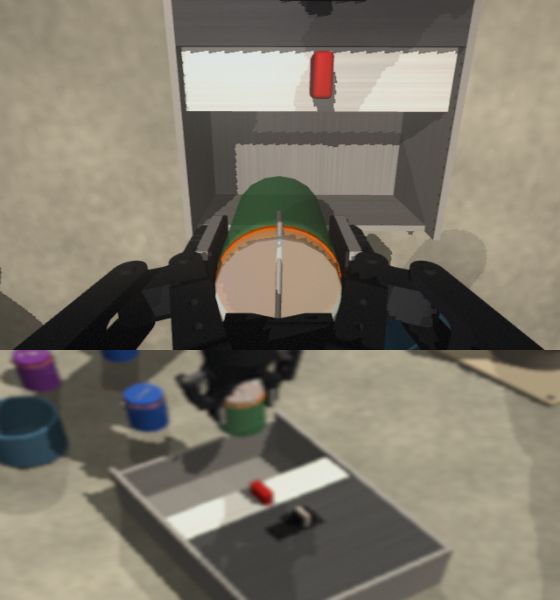

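The jar is held upright, with its lid at (280,280) in the wrist half. It hangs over the exposed well floor, clear of the cover edge and handle at (321,75). Lowering slowly.

```bash
python3 -m pendant '{"offset":[[0,0.08,0],[0,0.18,0],[0,0.29,0],[0,0.4,0],[0,0.5,0],[0,0.6,0],[0,0.68,0],[0,0.74,0],[0,0.77,0],[0,0.79,0],[0,0.79,0]],"turn":[[0,0,0],[0,0,0],[0,0,0],[0,0,0],[0,0,0],[0,0,0],[0,0,0],[0,0,0],[0,0,0],[0,0,0],[0,0,0]]}';  python3 need.py c -0.03 -0.106 0.035 -9.28
```

```text
clock: 12.48
position: [0.5432, -0.0211, 0.041]
ee_rot: [-0.704, 0.058, -0.056, 0.706]
ft_force: [-0.1, 0.5, -2.5]
grip_width: 0.619
t 12.47 pos [ 0.5432 -0.0211  0.041 ] q7 -0.4 off [0.002 0.03  0.004] turn [-0.004  0.001 -0.005] F [-0.1  0.5 -2.5] w 0.619
in chest [ -30.4 -106.8]
```

```bash
python3 -m pendant '{"offset":[[0,0.01,0],[0,0.02,0],[0,0.03,0],[0,0.03,0]],"turn":[[0,0,0],[0,0,0],[0,0,0],[0,0,0]]}';  python3 need.py c -0.03 -0.106 0.034 -9.28
```

```text
clock: 12.98
position: [0.5433, -0.0211, 0.035]
ee_rot: [-0.704, 0.058, -0.056, 0.706]
ft_force: [-0.0, -0.5, -2.2]
grip_width: 0.626
t 12.97 pos [ 0.5433 -0.0211  0.035 ] q7 -0.41 off [0.002 0.005 0.004] turn [-0.004  0.001 -0.005] F [-0.  -0.5 -2.2] w 0.626
in chest [ -30.4 -106.8]
```

No contact yet (F_z −2.2, the jar's weight), so I continue down in 1 mm steps.

```bash
python3 -m pendant '{"offset":[[0,0.005,0],[0,0.01,0],[0,0.01,0]],"turn":[[0,0,0],[0,0,0],[0,0,0]]}';  python3 -m pendant '{"offset":[[0,0.005,0],[0,0.01,0],[0,0.01,0]],"turn":[[0,0,0],[0,0,0],[0,0,0]]}'
```

```text
clock: 13.35
position: [0.5434, -0.0211, 0.0348]
ee_rot: [-0.704, 0.058, -0.056, 0.706]
ft_force: [-10.2, -0.2, 21.5]
grip_width: 0.623
clock: 13.72
position: [0.5434, -0.0211, 0.0347]
ee_rot: [-0.705, 0.058, -0.056, 0.705]
ft_force: [-11.9, -0.3, 23.6]
grip_width: 0.619
```

Contact at TCP z 0.0348, as predicted. Relieve the load and release.

```bash
python3 -m pendant '{"offset":[[0,-0.001,0],[0,-0.001,0]],"turn":[[0,0,0],[0,0,0]]}'; python3 -m pendant '{"offset":[[0,0,0],[0,0,0],[0,0,0],[0,0,0],[0,0,0]],"turn":[[0,0,0],[0,0,0],[0,0,0],[0,0,0],[0,0,0]]}' 90;  python3 need.py c -0.03 -0.106 0.2 -9.28
```

```text
clock: 13.98
position: [0.5434, -0.0212, 0.0349]
ee_rot: [-0.705, 0.058, -0.056, 0.705]
ft_force: [-0.4, -0.1, -2.0]
grip_width: 0.625
clock: 14.6
position: [0.5435, -0.0212, 0.0349]
ee_rot: [-0.705, 0.058, -0.056, 0.705]
ft_force: [0.6, -1.0, -0.2]
grip_width: 0.901
t 14.6 pos [ 0.5435 -0.0212  0.0349] q7 -0.41 off [-0.002 -0.825  0.005] turn [-0.001  0.001 -0.004] F [ 0.6 -1.  -0.2] w 0.901
in chest [ -30.2 -106.8]
```

```bash
python3 -m pendant '{"offset":[[0,-0.05,0],[0,-0.15,0],[0,-0.35,0],[0,-0.6,0],[0,-0.82,0],[0,-0.82,0]],"turn":[[0,0,0],[0,0,0],[0,0,0],[0,0,0],[0,0,0],[0,0,0]]}';  python3 need.py c 0 -0.024 0.19 -9.28; python3 - <<'E'
from h import *
from need import CH,C,S
o=manip.get_obs(); p,d=manip.camera('wrist'); cv2.imwrite('pics/w5.png',p[:,:,::-1]); P=cloud('wrist',d,o)
q=P[(d>0)&(np.hypot(P[...,0]-.5435,P[...,1]+.0212)<.04)&(P[...,2]>.07)&(P[...,2]<.091)]
m=q.mean(0); e=m[:2]-CH; print('lid',len(q),m.round(4),'chest xy',C*e[0]+S*e[1],-S*e[0]+C*e[1],'z sd',q[:,2].std(),q[:,2].max())
hsv=cv2.cvtColor(p,cv2.COLOR_RGB2HSV)
r=((hsv[...,0]<8)|(hsv[...,0]>174))&(hsv[...,1]>140)&(P[...,2]>.123)&(P[...,2]<.14)&(d>0)
h=P[r].mean(0); e=h[:2]-CH; print('handle',h.round(4),C*e[0]+S*e[1],-S*e[0]+C*e[1])
E
```

```text
clock: 15.35
position: [0.546, -0.021, 0.2042]
ee_rot: [-0.705, 0.055, -0.059, 0.705]
ft_force: [-0.4, 0.1, -0.1]
grip_width: 0.902
t 15.35 pos [ 0.546  -0.021   0.2042] q7 -0.31 off [0.138 0.072 0.411] turn [-0.001  0.001  0.006] F [-0.4  0.1 -0.1] w 0.902
in chest [ -27.7 -106.2]
lid 2974 [ 0.541  -0.0246  0.0812] chest xy -0.03208108288017711 -0.1106249616022898 z sd 0.0020247661223106467 0.08482190297690269
handle [0.5852 0.0546 0.1273] -0.00125005695219147 -0.025283049437946247
```

View pics/w5.png

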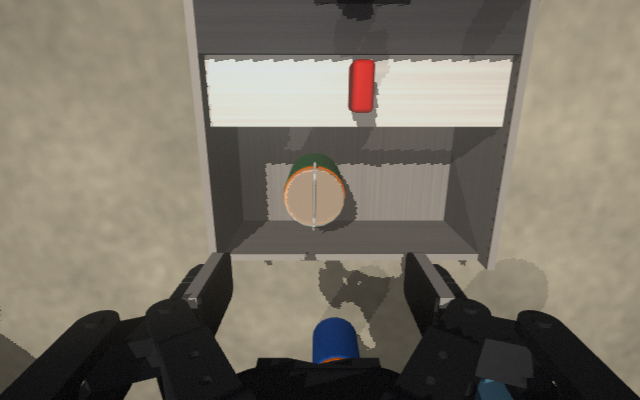

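The jar stands upright in the well, lid at (315,197), chest xy (-32,-111) mm, lid height 81 mm as expected. The handle is at (361,86). Moving to the handle to shut the cover.

```bash
python3 -m pendant '{"offset":[[0.05,0,0.15],[0.1,0,0.3],[0.133,0.05,0.405],[0.133,0.1,0.405],[0.133,0.1,0.405]],"turn":[[0,0,0],[0,0,0],[0,0,0],[0,0,0],[0,0,0]]}' 50;  python3 need.py c -0.0005 -0.025 0.105 -9.28
```

```text
clock: 16.02
position: [0.5833, 0.0535, 0.1805]
ee_rot: [0.705, -0.058, 0.057, -0.705]
ft_force: [-0.3, -0.0, -0.0]
grip_width: 0.5
t 16.02 pos [0.5833 0.0535 0.1805] q7 -0.49 off [0.013 0.377 0.009] turn [ 0.001  0.    -0.002] F [-0.3 -0.  -0. ] w 0.5
in chest [ -3.  -26.7]
```

```bash
python3 -m pendant '{"offset":[[0.013,0.15,0.009],[0.013,0.3,0.009],[0.013,0.375,0.009],[0.013,0.375,0.009]],"turn":[[0,0,0],[0,0,0],[0,0,0],[0,0,0]]}' 50; python3 -m pendant '{"offset":[[0,0,0],[0,0,0],[0,0,0],[0,0,0]],"turn":[[0,0,0],[0,0,0],[0,0,0],[0,0,0]]}' 0 40;  python3 need.py c 0 -0.136 0.105 -9.28
```

```text
clock: 16.52
position: [0.5855, 0.0541, 0.1051]
ee_rot: [0.705, -0.058, 0.056, -0.705]
ft_force: [0.4, 0.5, 0.3]
grip_width: 0.499
clock: 17.02
position: [0.5872, 0.0538, 0.1066]
ee_rot: [0.705, -0.057, 0.058, -0.705]
ft_force: [5.6, -0.4, 0.2]
grip_width: 0.152
t 17.02 pos [0.5872 0.0538 0.1066] q7 -0.53 off [-0.004  0.008 -0.551] turn [ 0.001 -0.002  0.001] F [ 5.6 -0.4  0.2] w 0.152
in chest [  0.9 -25.8]
```

```bash
python3 -m pendant '{"offset":[[0,0,-0.05],[0,0,-0.12],[0,0,-0.2],[0,0,-0.28],[0,0,-0.36],[0,0,-0.43],[0,0,-0.49],[0,0,-0.53],[0,0,-0.55],[0,0,-0.555],[0,0,-0.555]],"turn":[[0,0,0],[0,0,0],[0,0,0],[0,0,0],[0,0,0],[0,0,0],[0,0,0],[0,0,0],[0,0,0],[0,0,0],[0,0,0]]}';  python3 need.py c 0 -0.136 0.105 -9.28
```

```text
clock: 18.4
position: [0.5694, -0.0553, 0.1067]
ee_rot: [-0.705, 0.057, -0.058, 0.705]
ft_force: [5.8, 2.4, -9.3]
grip_width: 0.154
t 18.4 pos [ 0.5694 -0.0553  0.1067] q7 -0.32 off [-0.004  0.008  0.002] turn [-0.    -0.001  0.002] F [ 5.8  2.4 -9.3] w 0.154
in chest [   0.9 -136.3]
```

Near the stop. One more small push shows whether it is against the stop.

```bash
python3 -m pendant '{"offset":[[0,0,-0.005],[0,0,-0.01],[0,0,-0.01]],"turn":[[0,0,0],[0,0,0],[0,0,0]]}';  python3 need.py c 0 -0.136 0.105 -9.28
```

```text
clock: 18.77
position: [0.5694, -0.0553, 0.1067]
ee_rot: [-0.704, 0.056, -0.058, 0.706]
ft_force: [5.7, 6.4, -9.7]
grip_width: 0.155
t 18.77 pos [ 0.5694 -0.0553  0.1067] q7 -0.31 off [-0.005  0.008  0.002] turn [-0.003  0.001  0.002] F [ 5.7  6.4 -9.7] w 0.155
in chest [   0.9 -136.4]
```

Against the stop. Release, lift straight up, then check.

```bash
python3 -m pendant '{"offset":[[0,0,0],[0,0,0],[0,0,0],[0,-0.2,0],[0,-0.45,0],[0,-0.6,0],[0,-0.6,0]],"turn":[[0,0,0],[0,0,0],[0,0,0],[0,0,0],[0,0,0],[0,0,0],[0,0,0]]}' 50;  python3 need.py c 0 -0.136 0.105 -9.28; python3 - <<'E'
from h import *
from need import CH,C,S
o=manip.get_obs(); p,d=manip.camera('wrist'); P=cloud('wrist',d,o); hsv=cv2.cvtColor(p,cv2.COLOR_RGB2HSV)
r=((hsv[...,0]<8)|(hsv[...,0]>174))&(hsv[...,1]>140)&(P[...,2]>.123)&(P[...,2]<.14)&(d>0)
h=P[r].mean(0); e=h[:2]-CH; print('handle',h.round(4),C*e[0]+S*e[1],-S*e[0]+C*e[1])
t,td=manip.camera('top'); s,_=manip.camera('scene')
t0=np.load('pics/top0.npz')['p']; D=cv2.absdiff(cv2.cvtColor(t,7),cv2.cvtColor(t0,7))
print('tray diff',D[185:262,120:225].mean(),'crock diff',D[150:190,410:455].mean(),'floor ref',D[280:340,120:225].mean())
cv2.imwrite('pics/f.png',np.vstack([t[120:280,100:500],cv2.resize(s[80:300,150:550],(400,220))])[:,:,::-1])
E
```

```text
clock: 19.65
position: [0.5703, -0.0557, 0.2295]
ee_rot: [-0.704, 0.055, -0.059, 0.705]
ft_force: [0.5, -0.3, -0.7]
grip_width: 0.5
t 19.65 pos [ 0.5703 -0.0557  0.2295] q7 -0.26 off [-0.013  0.622  0.002] turn [-0.003  0.001  0.008] F [ 0.5 -0.3 -0.7] w 0.5
in chest [   1.9 -136.6]
handle [ 0.568  -0.0537  0.1274] -0.0007117490425551619 -0.13498947592626034
tray diff 5.251453308596166 crock diff 24.14388888888889 floor ref 3.5352380952380953
```

View pics/f.png

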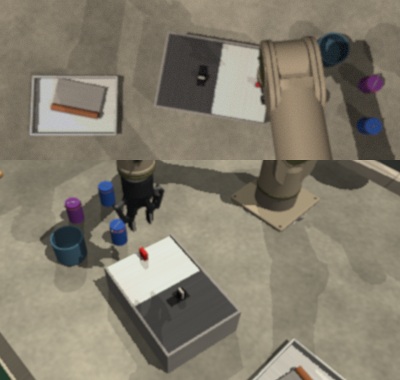

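The cover is fully shut: the handle measures y = -135.0 mm in the chest frame, the same as at the start. Tray, scraper and crock look unmoved; the crock's pixel difference comes from the arm and its shadow over it. The gripper is clear of everything, so I hand in.

```bash
python3 -c "
from workcell import manip
print(manip.hand_in())"
```

```text
the job is handed in; nothing more can be done
None
```

The green jar is standing in the well with the cover shut, and I handed the job in at about 20 s of the 72 s allowed. The cover turned out not to be locked: it slid about 10 mm on a gentle first pull, so I left the catch alone.

What the last checks showed:
- **Jar:** after release it stood upright at chest x = -32 mm, y = -111 mm. Its lid was 81 mm up, which fits a jar on the well floor. I did not see it again once the cover was closed, but the cover shut without resistance until the stop.
- **Cover:** after shutting, the handle measured y = -135.0 mm in the chest frame, which is its shut position. A further small push did not move it.
- **Tray and scraper:** they look unchanged in the final top picture.
- **Crock:** the image-difference check on it came out high. I put that down to the arm and its shadow covering part of it; it looks in place in both final pictures, but I did not measure its position again.

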